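# Open the wire-feed control box and jog the wire

## Task

On the welding bench, push the cover of the grey control box up by its overhanging front edge and on past upright, without flinging it, so that it stays open under its own weight. Then press the larger of the two buttons underneath right down, keep it down for about a second and let it go. Do not press the smaller button, and do not shift the other things on the bench.

Things in the scene. Friction and masses are not known exactly. Their poses are not given: they have to be found in the camera images.
- ctrl_box: Grey sheet-steel control box, fixed to the bench, 140 deep (x) x 180 wide (y) x 90 high mm. Origin: centre of its underside, on the bench. Its x axis points from its front (the side with the overhanging edge, turned roughly to the robot's right) to its hinge side (roughly to the robot's left, within 0.3 rad), z up. Under the cover its top is an open well with 3 mm walls, panel 60 mm above the bench, on which the two buttons stand.
- cover (a joint): Angle of the box's flat cover about its hinge: 0 shut (level), 1.57 upright, 1.95 fully open, leaning back against its stop. Cover 180 x 190 x 4 mm, 0.2 to 0.45 kg; hinge free, no catch, no spring: it falls shut before about 1.55 and falls open beyond.
- cover_hinge (a point): Middle of the cover's hinge line, along the top of the box's far wall (70 mm beyond the box centre, 91 mm above the bench). The hinge line runs along the box's y axis. The underside of the cover lies in the plane through this line.
- cover_lip (a point): Middle of the cover's front edge, a rolled bead 10 mm thick and 190 mm long along the box's y axis, 175 mm from the hinge line; it moves with the cover. Shut, the bead is centred 93 mm above the bench and overhangs the box's front wall by 35 mm, free underneath so a fingertip can come up under it.
- large_top (a point): Centre of the top of the larger button: round, black, 38 mm across, in a round black housing 54 mm across, top 82 mm above the bench (8 mm below the box rim), pressed straight down. It stands in the half of the panel nearer the robot or in the farther half, 42 mm along the box's y axis from the centre and 10 mm towards the box's front.
- large (a joint): Travel of the larger button in m: 0 up, 0.006 fully down. A spring returns it; fully down takes 5 N.
- small_top (a point): Centre of the top of the smaller button: round, black, 20 mm across, in the other half of the panel. Not to be pressed.
- small (a joint): Travel of the smaller button in m: 0 up, 0.006 fully down.
- lug_plate: Loose bystander: flat steel lug plate, 152 x 64 x 14 mm, beside the box. Origin under the centre of its wide end, x towards the narrow end.
- lug_small: Loose bystander: flat steel lug plate, 100 x 48 x 12 mm, lying in front of the box. Origin under the centre of its wide end, x towards the narrow end.
- angle_iron: Loose bystander: offcut of angle iron, 130 x 45 x 45 mm, beside the box. Origin under its middle, x along it.
- spray_can: Loose bystander: upright bare metal can, 54 mm across, 160 high. Origin under its centre.
- hammer: Loose bystander: hammer lying down to the left, x along it from handle to head.
- brush: Loose bystander: hand brush lying down to the right, x along it.
- pipe_stub: Loose bystander: upright pipe offcut, 60 mm across, 60 high. Origin under its centre.

How it is judged:
By the outcome, as a careful person would: the job done as asked, in the order asked, and still so for the second after the job is handed in, with the robot touching nothing.
It also fails if it takes over 54 s, if anything falls off the work surface, if the arm or the gripper's body presses on something with over 40 N, if the wrist force passes 120 N, or if a joint passes its speed limit or range.

## Robot

A 6-joint arm with a two-finger parallel gripper is mounted at the origin on the work surface. World frame = base frame: x ahead of the robot, y to its left, z up, the work surface at z = 0. Lengths are in mm, angles in rad, forces in N, time in s.
With the tool pointing down it reaches from about 350 to 875 mm from the base axis. Payload 4.2 kg.
Tool frame: the origin (TCP) lies at the very end of the fingers, on their centre line; the grasp point (between the pads) lies 19 mm behind it (arm.grip_point_offset is the distance from the TCP to the grasp point, in mm); z points along the fingers, y is the direction in which the jaws open and shut (so a half turn about z gives the same grasp; the last joint's range is limited). The gripper opens to 85 mm and grips with 20 to 120 N. Pads are 22 mm wide; open, the fingers measure 114 mm over their backs; the gripper's body (76 mm by 85 mm) begins 54 mm behind the grasp point. The pads swing forward as they close: fully open they stand 13 mm farther back than shut.
Start: joints at [1.488, 0.385, 0.008, 0, -1.194, -0.259], TCP at [209.457, 588.835, 231.312] pointing down, gripper open.
Joint ranges: [-3.14, 3.14], [-1.21, 2.06], [-1.07, 1.41], [-3.16, 2.05], [-2.99, -0.16], [-3.1, 3.1]. Speed limits (rad/s): [2.79, 2.79, 3.14, 3.14, 3.14, 3.14].

## Interface

Orientations are given as a unit quaternion [x, y, z, w].
In Python, from bench import arm gives the robot as it stands.
- The arm moves only by the tool drive_tool, never from a script. Its argument "steps" is a list of rows, each a list of 5 numbers: the shift along the tool's x, y, z in m, then the turn about the tool's z in degrees, then the finger opening in m, from 0 to 0.0854. A call has 1 to 20 rows; each row shifts and turns the commanded pose from where the row before left it, along the tool's axes as they then stand; what a row does not reach is not made up. A row lasts 1/10 s, in which the tool goes at most 50 mm and 8.59 degrees, less where a joint would pass 70% of its speed; a pose out of reach is approached as far as the arm can. A call is refused whole if a number of a shift passes 0.05 or a number of a turn 8.59, either way. A call with a gripper value outside its range is refused whole. The fingers move at their own pace and stop on an object; the grip force is fixed at half the most. Time passes only in rows, so rows that do not move let the fingers close. It gives the time, the measured TCP pose, the force and the opening at its end, in the units of the state.
- arm.read_state(): the state, without advancing time (a new reading comes with each control period).
- arm.get_image(name): name is "scene" or "top"; returns (picture, depth): 480x640x3 uint8, blue, green, red; 480x640 float32, mm along the optical axis (not along the pixel's ray), 0 where there is no reading.
- arm.camera_params(name): a dict with "K" (3x3 intrinsics, pixels), "dist" ([k1, k2, p1, p2, k3] as OpenCV has them; the pictures are not rectified), "world_to_cam" (4x4, takes a point from world to camera coordinates). Camera axes: x right, y up, looking along -z (the intrinsics and any distortion apply to the point x, -y, -z); pixel columns grow to the right and rows downward; lengths in mm; the calibration is good to about 2 mm. A picture is of the moment at which its call begins. camera_params takes no time and is no camera call.
- arm.job_done(): hands the job in, once; it reports no verdict.
The state is a dict: "clock": time; "joints": joint angles; "joint_vel": joint speeds; "joint_efforts": joint torques, N m; "position": TCP position; "ee_rot": TCP orientation; "contact_force": force on the tool from outside, world axes, zero at the start; "wrist_torque": the same for the moment, N m; "gripper_width": finger opening in mm.
Only numpy, scipy, OpenCV 4.12 (cv2) and the standard library are available. Lean on these libraries where they do the work, as an engineer would, in place of code of your own. Each camera call takes 0.05 s, during which the arm holds its last target.

## Working session

There is one attempt and no reset: what is moved stays moved. The work goes in short steps, Python scripts to look and compute and a tool call to move; the robot and the scene stay as the last step left them, time stands still between calls to the robot, and variables do not carry over. Pictures are saved under pics/ and viewed, and the job is handed in when it is done.

Besides the shell and the picture viewer there is one more tool, called after ">>>" as name(argument=value, ...) on one line, values as JSON. drive_tool: Moves the arm, as the interface text tells. Its arguments: {"type":"object","properties":{"steps":{"type":"array"}},"required":["steps"]}

```bash
mkdir -p pics; ls; python3 - <<'E'
from bench import arm
import cv2,numpy as np
s=arm.read_state();print(s)
for n in("scene","top"):
    im,d=arm.get_image(n);cv2.imwrite(f"pics/{n}0.png",im);np.savez(f"pics/{n}0.npz",im=im,d=d)
    print(arm.camera_params(n))
E
```

```text
pics
{'clock': 0.0, 'joints': array([ 1.48759769e+00,  3.85595757e-01,  6.64013137e-03, -5.05982800e-04,
       -1.19401783e+00, -2.58629598e-01]), 'joint_vel': array([-0.00214153,  0.00092381, -0.00139028, -0.00072746, -0.00115357,
       -0.00064531]), 'joint_efforts': array([-1.90055529e-03, -3.92289448e+01,  1.88396537e+01,  4.18609589e+00,
       -4.73615859e-03, -1.81720793e-06]), 'position': array([209.27350949, 588.30488434, 230.20249286]), 'ee_rot': array([ 9.85413212e-01, -1.70175090e-01, -1.38878198e-04,  1.10497882e-03]), 'contact_force': array([0.50397475, 0.1061343 , 0.33575902]), 'wrist_torque': array([ 0.04344019, -0.00725747, -0.01909911]), 'gripper_width': 85.68930625060287}
{'K': array([[601.86630821,   0.        , 321.29231966],
       [  0.        , 601.86630821, 239.53135962],
       [  0.        ,   0.        ,   1.        ]]), 'dist': array([-0.07806378,  0.        ,  0.        ,  0.        ,  0.        ]), 'world_to_cam': array([[-5.17257303e-01,  8.55760815e-01,  1.08770723e-02,
         2.73469036e+02],
       [-4.99952974e-01, -3.12458790e-01,  8.07723052e-01,
         2.20787030e+02],
       [ 6.94616374e-01,  4.12362623e-01,  5.89461755e-01,
        -1.97960221e+03],
       [ 0.00000000e+00,  0.00000000e+00,  0.00000000e+00,
         1.00000000e+00]])}
{'K': array([[558.53684402,   0.        , 318.24878642],
       [  0.        , 558.53684402, 231.46162138],
       [  0.        ,   0.        ,   1.        ]]), 'dist': array([0.01515077, 0.        , 0.        , 0.        , 0.        ]), 'world_to_cam': array([[ 2.26372250e-02, -9.99670010e-01,  1.21419579e-02,
         2.38365228e+01],
       [ 9.85815465e-01,  2.43404334e-02,  1.66058460e-01,
        -5.98958193e+02],
       [-1.66299202e-01,  8.21062717e-03,  9.86041156e-01,
        -1.64080178e+03],
       [ 0.00000000e+00,  0.00000000e+00,  0.00000000e+00,
         1.00000000e+00]])}
```

View pics/scene0.png

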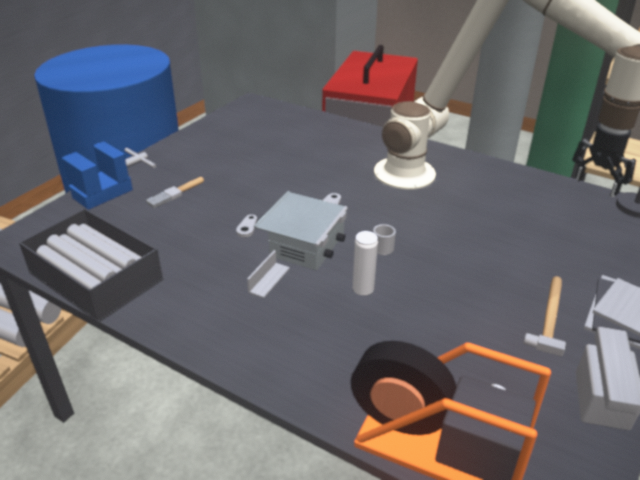

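View pics/top0.png

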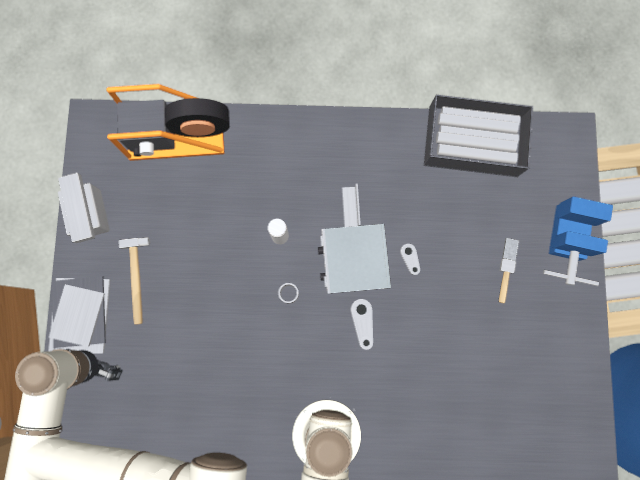

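The scene view shows the shut box near (303,228), the can at (365,262), the pipe at (384,240), and the angle iron at (268,275). In the top view the cover spans about (324–390, 224–293). Its hinges are on the left, around x=322, and the small lug lies in front at (410,259).

```bash
cat > h.py <<'E'
import cv2,numpy as np
from bench import arm
def ray(n,uv):
    p=arm.camera_params(n);W=p["world_to_cam"]
    q=cv2.undistortPoints(np.array(uv,float).reshape(-1,1,2),p["K"],p["dist"]).reshape(-1,2)
    d=np.c_[q[:,0],-q[:,1],-np.ones(len(q))]@W[:3,:3]
    return -W[:3,:3].T@W[:3,3],d
def onz(n,uv,z):
    c,d=ray(n,uv);return c+d*((z-c[2])/d[:,2])[:,None]
def cloud(n,d):
    v,u=np.mgrid[0:480,0:640];p=arm.camera_params(n);W=p["world_to_cam"]
    q=cv2.undistortPoints(np.stack([u,v],-1).reshape(-1,1,2).astype(float),p["K"],p["dist"]).reshape(480,640,2)
    P=np.stack([q[...,0]*d,-q[...,1]*d,-d],-1)
    return (P-W[:3,3])@W[:3,:3]
def proj(n,P):
    p=arm.camera_params(n);W=p["world_to_cam"];c=np.atleast_2d(P)@W[:3,:3].T+W[:3,3]
    c=c*[1,-1,-1];return cv2.projectPoints(c,np.zeros(3),np.zeros(3),p["K"],p["dist"])[0].reshape(-1,2)
E
python3 - <<'E'
from h import *
a=np.load("pics/top0.npz");im,d=a["im"],a["d"]
P=cloud("top",d)
sub=(slice(180,360),slice(260,440))
print(P[258,355],P[258,355,2])
m=((P[...,2]>75)&(P[...,2]<110)).astype(np.uint8);m[:180]=0;m[360:]=0;m[:,:300]=0;m[:,430:]=0
n,l,st,ce=cv2.connectedComponentsWithStats(m);k=1+np.argmax(st[1:,4]);print(st[k],ce[k])
m=(l==k).astype(np.uint8)
print("z med",np.median(P[...,2][m>0]))
c=max(cv2.findContours(m,0,1)[0],key=cv2.contourArea)
r=cv2.minAreaRect(c);b=cv2.boxPoints(r);print(b)
w=onz("top",b,95);print(w.round(1));print([np.linalg.norm(w[i]-w[(i+1)%4]).round(1) for i in range(4)])
# other things height >6
for i in range(1):
    mm=((P[...,2]>7)).astype(np.uint8);mm[:180]=0;mm[360:]=0;mm[:,:250]=0;mm[:,450:]=0
    n,l,st,ce=cv2.connectedComponentsWithStats(mm)
    for k in range(1,n):
        if st[k,4]>30:
            q=P[l==k];print(st[k],np.percentile(q,2,axis=0).round(),np.percentile(q,98,axis=0).round())
crop=cv2.resize(im[180:360,260:440],None,fx=3.3,fy=3.3,interpolation=cv2.INTER_CUBIC);cv2.imwrite("pics/crop0.png",crop)
E
```

```text
[514.27485082 -70.63403696  97.75154086] 97.75154086146341
[ 321  224   70   70 4099] [355.46743108 258.27128568]
z med 94.97829416409137
[[319.6312  228.94264]
 [384.72952 223.02461]
 [390.582   287.40167]
 [325.48367 293.3197 ]]
[[ 598.3   34.5   95. ]
 [ 620.8 -157.6   95. ]
 [ 431.3 -175.1   95. ]
 [ 409.8   13.4   95. ]]
[np.float64(193.3), np.float64(190.2), np.float64(189.6), np.float64(189.6)]
[ 317  184   74  112 4401] [ 422. -162.   12.] [675.  25. 103.]
[268 219  21  26 404] [563. 130.  17.] [612. 179. 167.]
[401 244  19  31 353] [ 483. -273.    8.] [ 570. -221.   21.]
[278 282  22  23 147] [382.  94.   7.] [440. 150.  66.]
[351 299  24  51 797] [ 258. -130.    8.] [394. -70.  23.]
```

View pics/crop0.png

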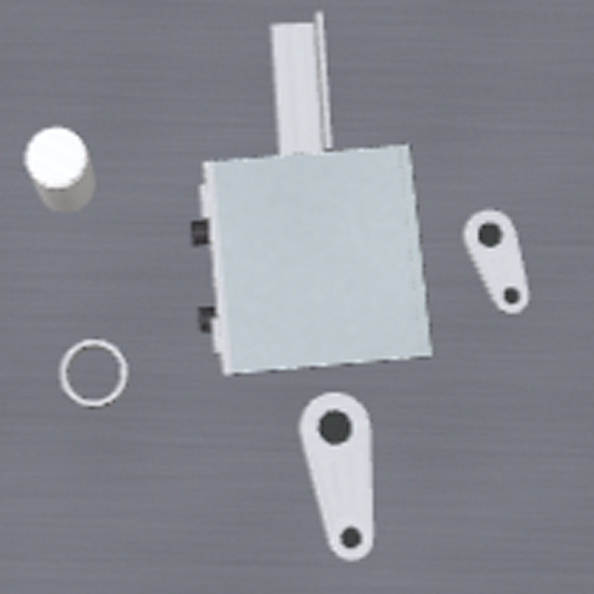

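```bash
python3 - <<'E'
from h import *
c=np.array([(205,162),(408,146),(431,355),(226,374)])/3.3+[260,180]-0.35
w=onz("top",c,96);print(w.round(1));print([np.linalg.norm(w[i]-w[(i+1)%4]).round(1) for i in range(4)])
fm=(w[1]+w[2])/2;hm=(w[0]+w[3])/2
dx=(hm-fm)/np.linalg.norm(hm-fm);ey=(w[1]-w[2])
print("front mid",fm,"hinge end",hm,"xaxis",dx,np.arctan2(dx[1],dx[0]),"from edge",ey/np.linalg.norm(ey))
# reference lugs: check lug positions
R=cv2.Rodrigues(np.zeros(3))
from scipy.spatial.transform import Rotation as Ro
print(Ro.from_quat(arm.read_state()["ee_rot"]).as_matrix().round(3))
E
```

```text
[[ 598.8   28.2   96. ]
 [ 617.9 -153.2   96. ]
 [ 431.8 -174.    96. ]
 [ 410.9    5.7   96. ]]
[np.float64(182.4), np.float64(187.3), np.float64(180.9), np.float64(189.3)]
front mid [ 524.81487126 -163.56925645   96.        ] hinge end [504.87653756  16.96312625  96.        ] xaxis [-0.10977442  0.99395653  0.        ] 1.6807924185212957 from edge [0.99381265 0.1110694  0.        ]
[[ 0.942 -0.335 -0.001]
 [-0.335 -0.942 -0.002]
 [ 0.     0.002 -1.   ]]
```

>>> drive_tool(steps=[[0, 0, -0.01, 8, 0], [0, 0, -0.01, 8, 0], [0, 0, -0.01, 8, 0], [0, 0, -0.01, 8, 0], [0, 0, -0.01, 8, 0], [0, 0, -0.01, 8, 0], [0, 0, -0.01, 8, 0], [0, 0, 0, 8, 0], [0, 0, 0, 0, 0]])

```text
clock: 1.0
position: [209.3, 588.7, 301.0]
ee_rot: [0.746, -0.666, 0.0, 0.0]
contact_force: [-0.6, -0.7, 0.1]
gripper_width: -0.0
```

>>> drive_tool(steps=[[0.02, -0.006, 0, 0, 0], [0.042, -0.0116, 0, 0, 0], [0.042, -0.0116, 0, 0, 0], [0.042, -0.0116, 0, 0, 0], [0.042, -0.0116, 0, 0, 0], [0.042, -0.0116, 0, 0, 0], [0.042, -0.0116, 0, 0, 0], [0.042, -0.0116, 0, 0, 0], [0.042, -0.0116, 0, 0, 0], [0.042, -0.0116, 0, 0, 0], [0.042, -0.0116, 0, 0, 0], [0.042, -0.0116, 0, 0, 0], [0.042, -0.0116, 0, 0, 0], [0.042, -0.0116, 0, 0, 0], [0.042, -0.0116, 0, 0, 0], [0.042, -0.0116, 0, 0, 0], [0.042, -0.0116, 0, 0, 0], [0.042, -0.0116, 0, 0, 0], [0.042, -0.0116, 0, 0, 0], [0.042, -0.0116, 0, 0, 0]])

```text
clock: 3.0
position: [526.0, -200.5, 300.7]
ee_rot: [0.747, -0.665, -0.001, 0.0]
contact_force: [1.5, 0.8, -0.5]
gripper_width: -0.0
```

>>> drive_tool(steps=[[0.015, -0.003, 0.02, 0, 0], [0, 0, 0.045, 0, 0], [0, 0, 0.045, 0, 0], [0, 0, 0.045, 0, 0], [0, 0, 0.04, 0, 0], [0, 0, 0.02, 0, 0], [0, 0, 0.011, 0, 0], [0, 0, 0, 0, 0], [0, 0, 0, 0, 0]])

```text
clock: 3.9
position: [531.4, -213.5, 76.3]
ee_rot: [0.746, -0.666, 0.001, -0.0]
contact_force: [0.1, -0.7, 0.6]
gripper_width: -0.2
```

```bash
python3 - <<'E'
from h import *
im,d=arm.get_image("top");cv2.imwrite("pics/c1.png",cv2.resize(im[180:360,260:440],None,fx=3.3,fy=3.3))
s=arm.read_state();print(s["position"],s["contact_force"],s["joints"])
E
```

```text
[ 531.63911714 -213.50718693   76.77911759] [0.44790451 0.43400301 0.56463712] [-9.90170946e-02  4.52504979e-01 -3.19461310e-01  4.98445482e-04
 -7.95929191e-01  2.11835944e-01]
```

View pics/c1.png

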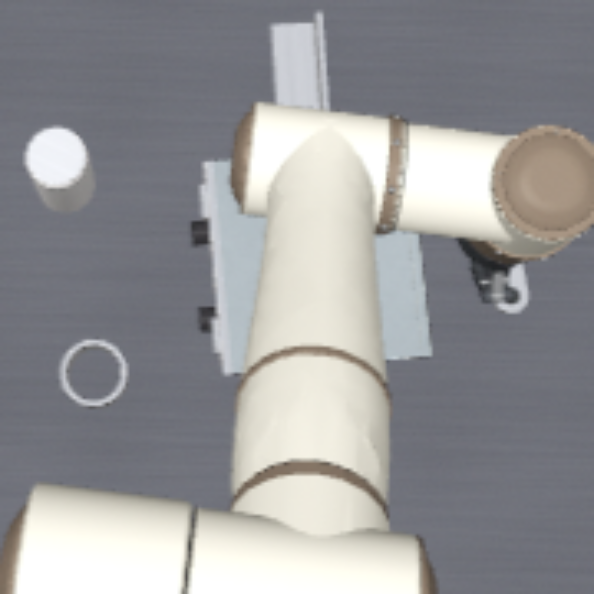

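>>> drive_tool(steps=[[-0.015, 0, 0, 0, 0], [-0.015, 0, 0, 0, 0], [-0.004, 0, 0, 0, 0], [-0.002, 0, 0, 0, 0], [-0.002, 0, 0, 0, 0], [0, 0, 0, 0, 0]])

```text
clock: 4.55
position: [526.4, -175.5, 75.4]
ee_rot: [0.746, -0.666, 0.0, -0.0]
contact_force: [0.1, -0.8, 0.3]
gripper_width: 0.2
```

>>> drive_tool(steps=[[-0.001, 0, 0, 0, 0], [-0.001, 0, 0, 0, 0], [-0.001, 0, 0, 0, 0]])

```text
clock: 4.85
position: [526.3, -174.8, 75.6]
ee_rot: [0.746, -0.666, 0.001, 0.001]
contact_force: [0.7, -13.4, -0.8]
gripper_width: -0.1
```

>>> drive_tool(steps=[[-0.001, 0, 0, 0, 0], [-0.001, 0, 0, 0, 0], [-0.001, 0, 0, 0, 0]])

```text
clock: 5.15
position: [526.4, -174.5, 76.3]
ee_rot: [0.746, -0.666, 0.003, 0.002]
contact_force: [2.2, -25.7, 0.6]
gripper_width: -0.1
```

>>> drive_tool(steps=[[0, 0, -0.002, 0, 0], [0, 0, -0.002, 0, 0], [0, 0, -0.002, 0, 0]])

```text
clock: 5.45
position: [526.3, -174.5, 82.4]
ee_rot: [0.746, -0.666, 0.003, 0.002]
contact_force: [0.2, -19.7, 0.4]
gripper_width: 0.2
```

```bash
cat > look.py <<'E'
import sys
from h import *
t=sys.argv[1]
im,d=arm.get_image("scene");cv2.imwrite(f"pics/s{t}.png",cv2.resize(im[130:310,220:440],None,fx=3.6,fy=3.3))
s=arm.read_state();print(s["clock"],s["position"],s["contact_force"],s["wrist_torque"])
P=cloud("scene",d)
# points in box frame
ex=np.array([-.110,.994,0]);ey=np.array([-.994,-.110,0]);o=np.array([512.8,-54,0])
q=(P-o)@np.array([ex,ey,[0,0,1]]).T
sel=(d>0)&(q[...,0]>-125)&(q[...,0]<150)&(abs(q[...,1])<96)&(q[...,2]>85)&(q[...,2]<290)
r=q[sel]
for a in range(-120,150,20):
    k=(r[:,0]>=a)&(r[:,0]<a+20)
    if k.sum()>10: print(a+10,k.sum(),np.percentile(r[k,2],[10,50,90]).round(1))
E
python3 look.py a
```

```text
5.5 [ 526.33191591 -174.42706367   82.69442662] [  0.66893432 -18.98076627   0.82410524] [-5.64843404 -0.10661101  0.0167001 ]
-110 896 [103.3 169.4 255.8]
-90 675 [ 99.5 217.7 276.5]
-70 311 [ 97.4 100.4 103. ]
-50 317 [ 95.8  99.6 102.7]
-30 324 [ 95.9  99.  101.4]
-10 327 [ 94.7  98.2 100.8]
10 331 [ 94.4  97.4 100.1]
30 322 [93.5 96.3 99. ]
50 340 [92.8 95.7 98.7]
70 317 [91.2 94.8 97.8]
90 14 [87.  92.6 96. ]
```

View pics/sa.png

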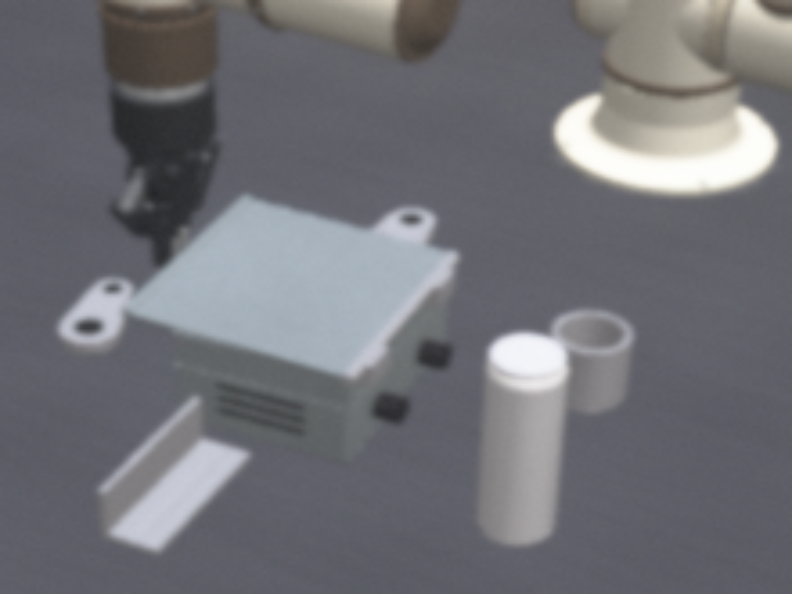

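>>> drive_tool(steps=[[-0.001, 0, -0.003, 0, 0], [-0.0005, 0, -0.003, 0, 0], [-0.0005, 0, -0.003, 0, 0], [-0.0006, 0, -0.004, 0, 0]])

```text
clock: 5.9
position: [526.2, -173.2, 96.1]
ee_rot: [0.746, -0.666, 0.003, 0.002]
contact_force: [-0.1, -25.2, 1.2]
gripper_width: -0.1
```

```bash
python3 look.py b
```

```text
5.95 [ 526.24853679 -173.10006172   96.76734459] [ -0.87772791 -25.21166513   2.45969008] [-6.92844245e+00  8.91590132e-02  6.90321336e-03]
-110 825 [117.5 183.8 261.4]
-90 652 [111.8 119.8 270.1]
-70 348 [108.  111.1 114.6]
-50 341 [105.2 108.7 111.7]
-30 343 [102.9 106.4 109.1]
-10 349 [100.5 104.2 107.2]
10 345 [ 98.2 101.6 104.7]
30 340 [ 96.4  99.7 102.2]
50 352 [ 94.   97.2 100.1]
70 334 [90.2 94.6 97.6]
```

>>> drive_tool(steps=[[-0.0004, 0, -0.0066, 0, 0], [-0.0007, 0, -0.0065, 0, 0], [-0.001, 0, -0.0065, 0, 0], [-0.0013, 0, -0.0064, 0, 0], [-0.0015, 0, -0.0063, 0, 0], [-0.0018, 0, -0.0062, 0, 0]])

```text
clock: 6.55
position: [525.2, -164.3, 134.7]
ee_rot: [0.746, -0.666, 0.002, 0.002]
contact_force: [-0.6, -13.8, 3.7]
gripper_width: 0.0
```

```bash
python3 look.py c
```

```text
6.6 [ 525.18688208 -164.04532855  135.67384929] [ -1.24609226 -13.73325951   4.04906008] [-3.88100208  0.4864911  -0.01290774]
-110 425 [162.  225.1 270.1]
-90 759 [148.8 187.6 270.3]
-70 478 [138.9 144.9 274.7]
-50 386 [132.2 137.1 140.9]
-30 405 [124.9 130.  134.4]
-10 401 [118.3 122.7 126.9]
10 394 [110.7 115.8 119.9]
30 393 [104.  108.9 113.5]
50 398 [ 97.5 101.9 106.2]
70 350 [90.9 95.6 99.4]
90 18 [85.7 90.3 95.1]
```

>>> drive_tool(steps=[[-0.003, 0, -0.0057, 0, 0], [-0.0034, 0, -0.0056, 0, 0], [-0.0038, 0, -0.0055, 0, 0], [-0.0042, 0, -0.0053, 0, 0], [-0.0045, 0, -0.0052, 0, 0], [-0.005, 0, -0.005, 0, 0]])

```text
clock: 7.2
position: [523.4, -145.9, 171.7]
ee_rot: [0.746, -0.666, 0.007, 0.005]
contact_force: [-5.2, -34.2, 19.4]
gripper_width: -0.0
```

```bash
python3 look.py d
```

```text
7.25 [ 523.35595104 -145.37473987  172.73360672] [ -5.3758126  -30.38408739  19.15798824] [-8.68252326  1.47584559  0.09741042]
-110 13 [222.6 247.1 264.8]
-90 396 [195.1 248.3 279. ]
-70 763 [177.9 189.7 268.2]
-50 456 [165.1 171.8 177.9]
-30 459 [152.2 158.8 164.9]
-10 461 [139.5 146.5 152.5]
10 453 [127.1 133.6 140. ]
30 473 [113.6 120.7 127.2]
50 438 [101.3 107.6 113.4]
70 386 [ 91.1  96.3 102.5]
90 11 [86.6 91.9 95.2]
```

View pics/sd.png

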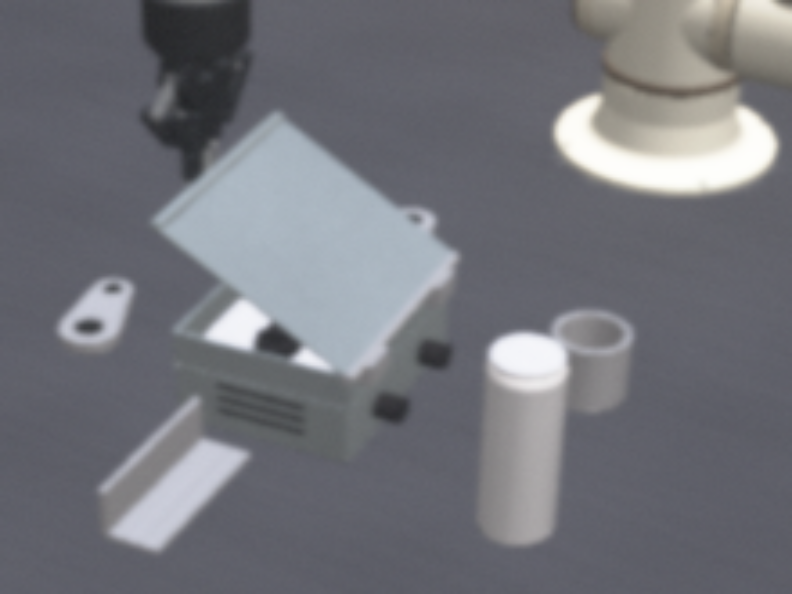

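>>> drive_tool(steps=[[0.002, 0, -0.002, 0, 0], [-0.0045, 0, -0.0075, 0, 0], [-0.005, 0, -0.0072, 0, 0], [-0.0055, 0, -0.0069, 0, 0], [-0.006, 0, -0.0065, 0, 0]])

```text
clock: 7.75
position: [521.0, -120.2, 197.9]
ee_rot: [0.745, -0.667, 0.003, -0.0]
contact_force: [-0.3, -3.0, 2.7]
gripper_width: 0.3
```

```bash
python3 look.py e
```

```text
7.8 [ 520.99092775 -118.76523998  198.170104  ] [-0.11544871 -1.78983222  2.63419456] [-0.83156804 -0.09253833 -0.01427697]
-70 206 [ 88.  232.7 286.9]
-50 671 [212.6 223.8 280.8]
-30 540 [190.9 200.3 209.5]
-10 572 [169.2 179.1 188.9]
10 551 [148.2 158.4 167.6]
30 536 [127.6 137.4 146.2]
50 530 [107.1 116.6 125.1]
70 421 [ 91.3  98.2 105.5]
```

>>> drive_tool(steps=[[-0.0065, 0, -0.0057, 0, 0], [-0.0067, 0, -0.0054, 0, 0], [-0.007, 0, -0.005, 0, 0], [-0.0073, 0, -0.0047, 0, 0], [-0.0075, 0, -0.0043, 0, 0], [-0.0077, 0, -0.0038, 0, 0]])

```text
clock: 8.4
position: [514.7, -74.3, 224.2]
ee_rot: [0.746, -0.666, -0.0, 0.0]
contact_force: [-0.2, -1.3, 1.2]
gripper_width: 0.4
```

```bash
python3 look.py f
```

```text
8.45 [515.00553975 -73.56587298 224.79623775] [-0.76450899 -0.24452288  0.90183946] [-0.08642502  0.09235651  0.01681786]
-70 89 [85.9 89.1 91.7]
-50 17 [85.6 88.5 91.9]
-30 65 [ 88.3 249.3 281.7]
-10 338 [243.2 255.2 282.1]
10 848 [206.9 225.5 245. ]
30 785 [163.7 182.  200.2]
50 733 [123.4 141.2 158.3]
70 575 [ 92.1 104.4 118.5]
90 11 [86.6 91.3 95.5]
```

View pics/sf.png

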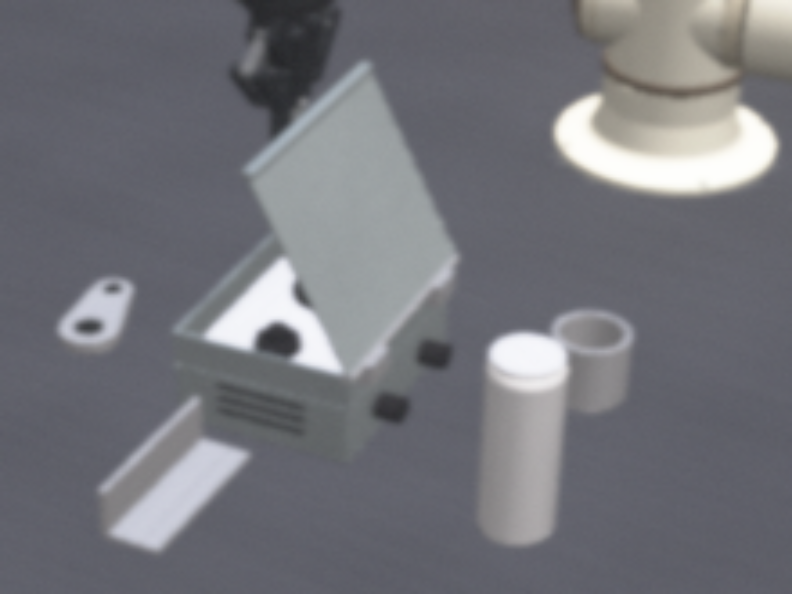

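>>> drive_tool(steps=[[-0.007, 0, -0.0015, 0, 0], [-0.007, 0, -0.0015, 0, 0], [-0.007, 0, -0.0015, 0, 0], [-0.007, 0, -0.001, 0, 0], [-0.007, 0, -0.001, 0, 0], [-0.007, 0, -0.001, 0, 0], [-0.006, 0, 0, 0, 0], [-0.006, 0, 0, 0, 0], [-0.005, 0, 0, 0, 0]])

```text
clock: 9.35
position: [508.3, -16.1, 231.5]
ee_rot: [0.746, -0.666, -0.0, 0.0]
contact_force: [-0.2, -0.2, -0.5]
gripper_width: 0.5
```

```bash
python3 look.py g
```

```text
9.4 [508.25317635 -15.69204835 231.50941367] [-0.3827242   0.96654966 -0.38096345] [ 0.03731382 -0.04225847  0.01421332]
-70 101 [85.8 88.6 92.5]
-50 30 [85.8 89.1 92.4]
-30 23 [85.3 87.4 90.5]
-10 30 [85.5 86.8 91.3]
10 21 [85.5 87.3 91.4]
30 67 [ 88.8 259.1 285.7]
50 689 [225.  253.8 273.4]
70 1677 [100.  159.6 216.7]
```

View pics/sg.png

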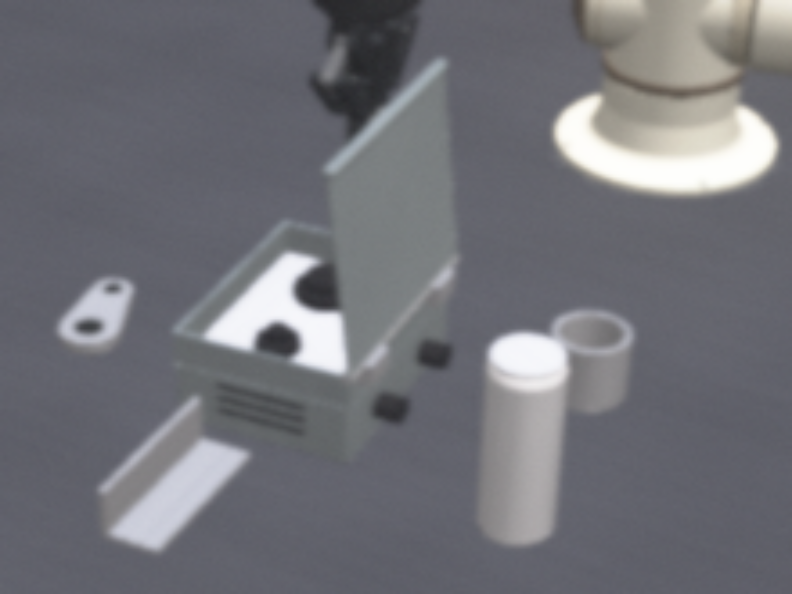

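>>> drive_tool(steps=[[-0.004, 0, 0, 0, 0], [-0.004, 0, 0, 0, 0], [-0.004, 0, 0, 0, 0], [-0.004, 0, 0, 0, 0], [-0.004, 0, 0, 0, 0], [-0.004, 0, 0, 0, 0], [-0.004, 0, 0, 0, 0], [-0.004, 0, 0, 0, 0], [-0.004, 0, 0, 0, 0], [-0.004, 0, 0, 0, 0]])

```text
clock: 10.4
position: [503.9, 23.4, 231.6]
ee_rot: [0.746, -0.666, 0.0, -0.0]
contact_force: [0.5, 0.6, -0.7]
gripper_width: -0.2
```

```bash
python3 look.py h
```

```text
10.45 [503.88960296  23.80629032 231.62726182] [ 0.40669021  0.47819177 -0.04498639] [ 0.00834787 -0.02046649 -0.004789  ]
-70 98 [85.6 88.7 91.8]
-50 30 [86.5 88.9 91.6]
-30 35 [85.4 87.8 89.9]
-10 36 [85.5 87.4 92.3]
10 27 [85.6 88.4 91.4]
30 18 [86.  88.7 91.2]
50 14 [86.5 89.4 91.7]
70 376 [ 90.6 108.7 251.7]
90 934 [139.9 193.  263.3]
110 324 [239.9 262.6 268. ]
```

View pics/sh.png

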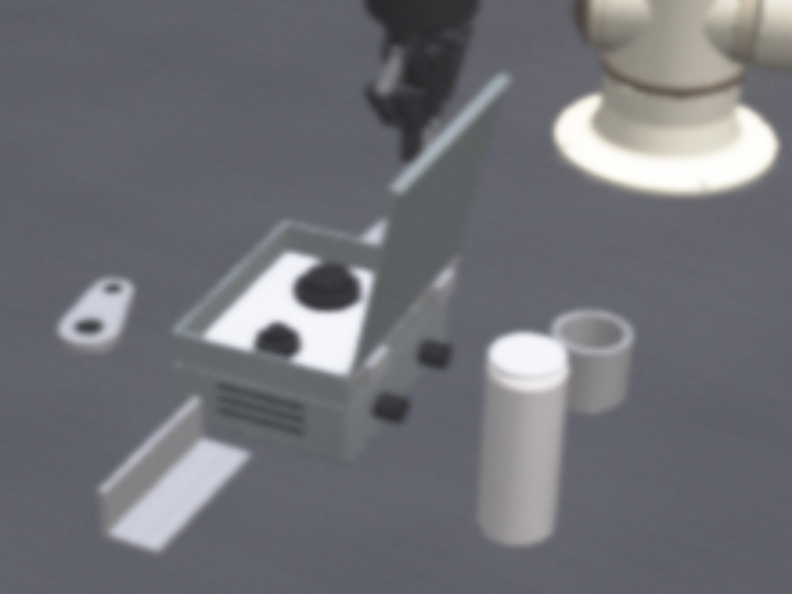

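>>> drive_tool(steps=[[0.02, 0, 0, 0, 0], [0.03, 0, 0, 0, 0], [0.03, 0, 0, 0, 0], [0.01, 0, 0, 0, 0], [0, 0, 0, 0, 0], [0, 0, 0, 0, 0]])

```text
clock: 11.05
position: [513.9, -66.0, 231.5]
ee_rot: [0.745, -0.667, -0.0, -0.0]
contact_force: [0.1, 0.1, 0.5]
gripper_width: 0.1
```

```bash
python3 look.py i; python3 - <<'E'
from h import *
im,d=arm.get_image("scene")
P=cloud("scene",d)
g=im.max(2)
ex=np.array([-.110,.994,0]);ey=np.array([-.994,-.110,0]);o=np.array([512.8,-54,0])
q=(P-o)@np.array([ex,ey,[0,0,1]]).T
m=((g<70)&(abs(q[...,0])<66)&(abs(q[...,1])<86)&(q[...,2]>58)&(q[...,2]<100)).astype(np.uint8)
n,l,st,ce=cv2.connectedComponentsWithStats(m)
for k in range(1,n):
    if st[k,4]>15:
        Q=q[l==k];top=Q[Q[:,2]>np.percentile(Q[:,2],97)-8]
        print(st[k],ce[k],Q.min(0).round(),Q.max(0).round(),"top",np.median(top,0).round(1),len(top))
print(proj("scene",[472.2,-68.5,82]))
im2,d2=arm.get_image("top");cv2.imwrite("pics/t2.png",cv2.resize(im2[180:360,260:440],None,fx=3.3,fy=3.3))
c=cv2.resize(im[180:280,250:360],None,fx=6,fy=6,interpolation=cv2.INTER_CUBIC)
p=(proj("scene",[472.2,-68.5,82])[0]-[250,180])*6;cv2.circle(c,tuple(int(v) for v in p),4,(0,0,255),-1);cv2.imwrite("pics/s2.png",c)
E
```

```text
11.1 [513.94931575 -65.67981689 231.59761667] [-0.08044708  0.25108108  0.0181733 ] [-0.02171115  0.03879294  0.04117223]
-70 104 [86.1 89.6 92.1]
-50 26 [86.2 89.1 92.2]
-30 34 [ 86.2  88.5 191.5]
-10 204 [ 88.2 255.6 285. ]
10 81 [ 86.4 245.1 286.9]
30 31 [85.9 88.1 91.8]
50 18 [86.  88.8 91.6]
70 133 [ 88.2  93.1 104.3]
90 169 [109.1 131.9 152.3]
110 173 [162.3 182.6 202.4]
130 251 [214.3 253.8 258.2]
150 49 [252.  254.9 258.3]
[303 211  15  12 139] [310.30215827 217.00719424] [-29.  12.  65.] [13. 53. 86.] top [-7.1 33.3 81.7] 74
[293 230   9   7  49] [297.08163265 233.04081633] [-18. -58.  67.] [  7. -40.  86.] top [ -5.1 -49.3  78.2] 22
[[310.77774106 212.84765688]]
```

View pics/s2.png

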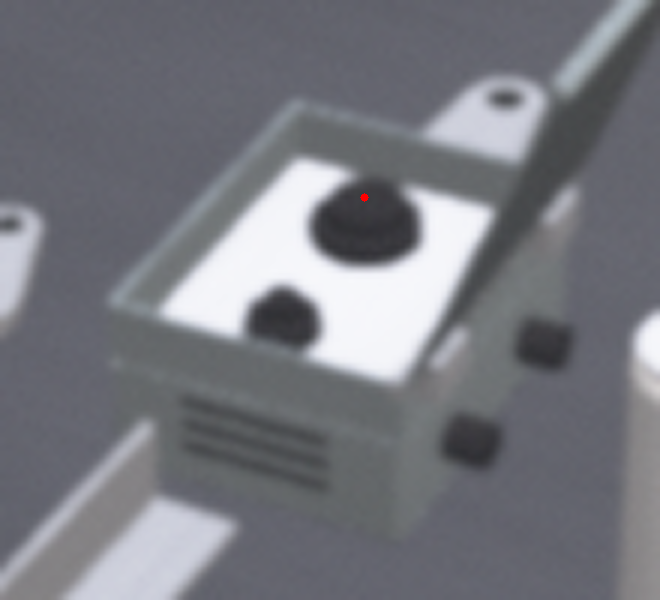

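View pics/t2.png

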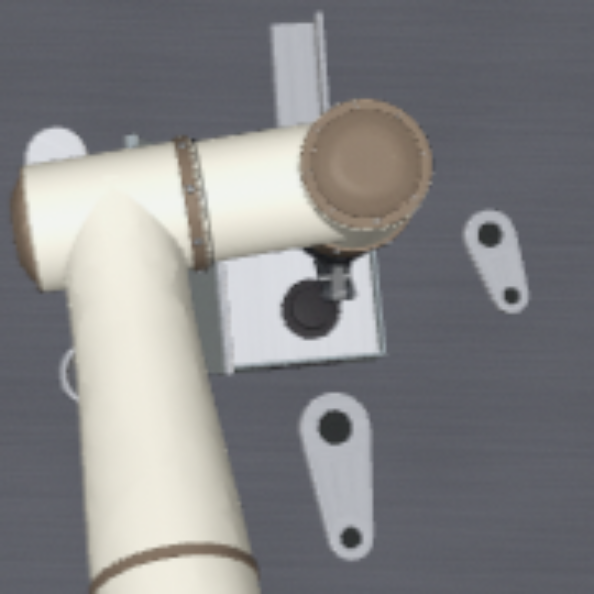

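```bash
python3 - <<'E'
from h import *
im,d=arm.get_image("top");P=cloud("top",d)
def at(c):
    u,v=int(260+c[0]/3.3),int(180+c[1]/3.3);return P[v-1:v+2,u-1:u+2].reshape(-1,3).mean(0).round(0)
for c in [(368,165),(250,190),(190,200),(120,205),(80,215),(40,215),(250,150),(250,240),(120,300),(130,400)]: print(c,at(c))
im,d=arm.get_image("scene");cv2.imwrite("pics/s3.png",im[0:480]);
E
```

```text
(368, 165) [513. -65. 591.]
(250, 190) [500.   7. 568.]
(190, 200) [492.  45. 573.]
(120, 205) [487.  88. 573.]
(80, 215) [480. 113. 571.]
(40, 215) [480. 137. 571.]
(250, 150) [526.   7. 563.]
(250, 240) [471.   6. 551.]
(120, 300) [426.  85. 600.]
(130, 400) [363.  77. 634.]
```

View pics/s3.png

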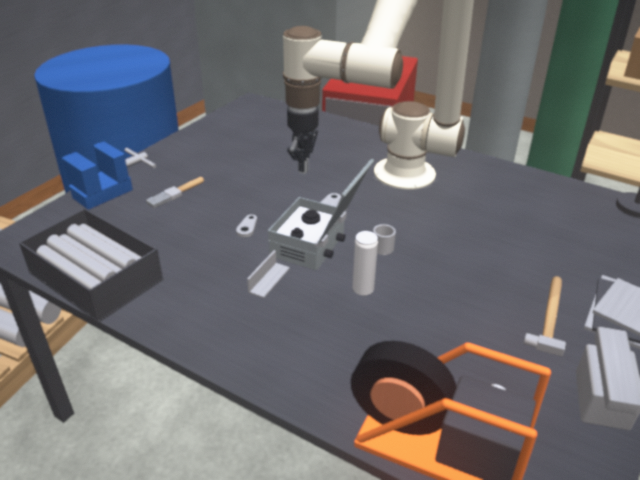

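```bash
python3 - <<'E'
from h import *
print(onz("top",[[260+311/3.3-.35,180+308/3.3-.35]],78), onz("scene",[[312,212.5]],82))
E
```

```text
[[472.27038576 -69.38290459  78.        ]] [[468.99294752 -66.59205193  82.        ]]
```

>>> drive_tool(steps=[[-0.001, 0.021, 0, 0, 0], [-0.0006, 0.021, 0.01, 0, 0], [0, 0, 0.035, 0, 0], [0, 0, 0.035, 0, 0], [0, 0, 0.03, 0, 0], [0, 0, 0.015, 0, 0], [0, 0, 0.009, 0, 0], [0, 0, 0, 0, 0], [0, 0, 0, 0, 0]])

```text
clock: 12.2
position: [472.8, -69.2, 98.4]
ee_rot: [0.746, -0.666, 0.001, -0.001]
contact_force: [0.5, 0.9, 1.1]
gripper_width: -0.0
```

```bash
python3 look.py j
```

```text
12.25 [472.98292856 -69.20281427  98.61640224] [0.05305513 0.29271372 0.28940358] [-0.03316444 -0.00520077 -0.0120244 ]
-70 106 [85.9 88.7 91.8]
-50 29 [ 85.6  88.9 271.1]
-30 133 [ 89.7 251.6 274.8]
-10 521 [112.1 194.6 266.7]
10 541 [143.8 202.4 272.6]
30 175 [ 89.2 249.  272. ]
50 18 [86.6 88.5 91.6]
70 135 [ 88.   92.9 103.7]
90 156 [113.3 131.9 150.8]
110 177 [162.6 181.5 202.9]
130 240 [213.8 252.7 258.3]
150 56 [252.3 255.  257.9]
```

View pics/sj.png

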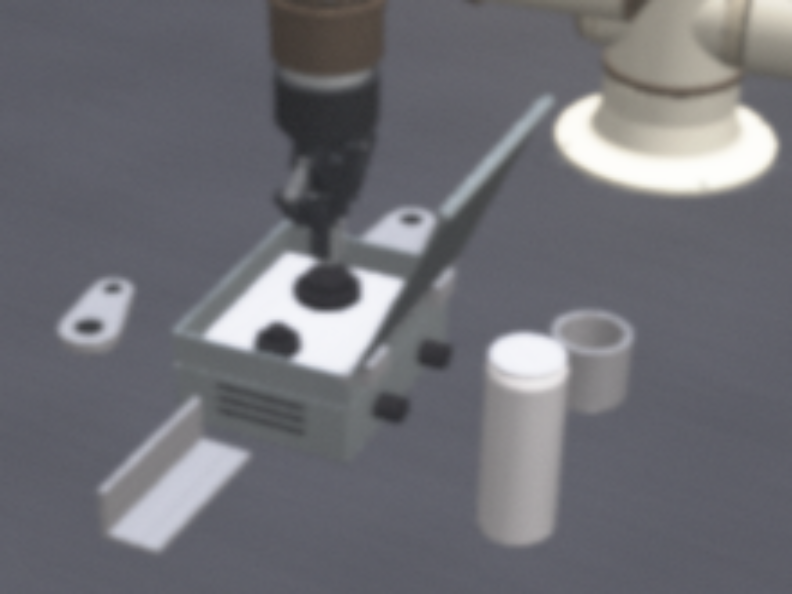

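The fingers stand right over the larger button, at crop (322,262), and the cover rests fully open. I'll press in small steps.

>>> drive_tool(steps=[[0, 0, 0.006, 0, 0], [0, 0, 0.006, 0, 0], [0, 0, 0.003, 0, 0], [0, 0, 0.002, 0, 0], [0, 0, 0, 0, 0]])

```text
clock: 12.75
position: [471.8, -69.5, 80.5]
ee_rot: [0.746, -0.666, -0.0, 0.0]
contact_force: [-2.7, 0.2, 2.8]
gripper_width: 0.0
```

>>> drive_tool(steps=[[0, 0, 0.002, 0, 0], [0, 0, 0.002, 0, 0], [0, 0, 0.002, 0, 0]])

```text
clock: 13.05
position: [472.1, -69.6, 76.1]
ee_rot: [0.746, -0.666, 0.0, 0.0]
contact_force: [-8.0, 3.7, 27.2]
gripper_width: 0.3
```

>>> drive_tool(steps=[[0, 0, 0, 0, 0], [0, 0, 0, 0, 0], [0, 0, 0, 0, 0], [0, 0, 0, 0, 0], [0, 0, 0, 0, 0], [0, 0, 0, 0, 0], [0, 0, 0, 0, 0], [0, 0, 0, 0, 0], [0, 0, 0, 0, 0], [0, 0, 0, 0, 0]])

```text
clock: 14.05
position: [472.0, -69.5, 76.4]
ee_rot: [0.746, -0.666, 0.0, 0.0]
contact_force: [-5.9, 1.0, 16.1]
gripper_width: -0.1
```

>>> drive_tool(steps=[[0, 0, -0.004, 0, 0], [0, 0, -0.006, 0, 0], [0, 0, -0.015, 0, 0], [0, 0, -0.035, 0, 0], [0, 0, -0.04, 0, 0], [0, 0, -0.04, 0, 0], [0, 0, -0.04, 0, 0], [0, 0, -0.03, 0, 0], [0, 0, 0, 0, 0], [0, 0, 0, 0, 0]])

```text
clock: 15.05
position: [472.2, -69.2, 284.7]
ee_rot: [0.745, -0.667, 0.0, -0.001]
contact_force: [-0.6, -0.9, -0.5]
gripper_width: -0.2
```

```bash
python3 look.py k
```

```text
15.1 [471.61969806 -69.3231028  283.6591557 ] [-0.28467607 -0.38359962 -0.08855152] [-0.05928565  0.00982679  0.02386096]
-70 97 [86.1 89.  92.6]
-50 28 [86.8 88.7 91.3]
-30 31 [85.7 87.9 91.4]
-10 51 [ 85.9  88.6 289. ]
10 32 [86.5 87.7 91.9]
30 27 [85.7 89.1 91.8]
50 18 [85.9 89.1 90.7]
70 131 [ 86.9  93.8 104.5]
90 168 [109.4 132.3 152.4]
110 177 [162.1 183.7 202.3]
130 249 [215.2 253.5 258.6]
150 55 [251.6 255.1 258.1]
```

View pics/sk.png

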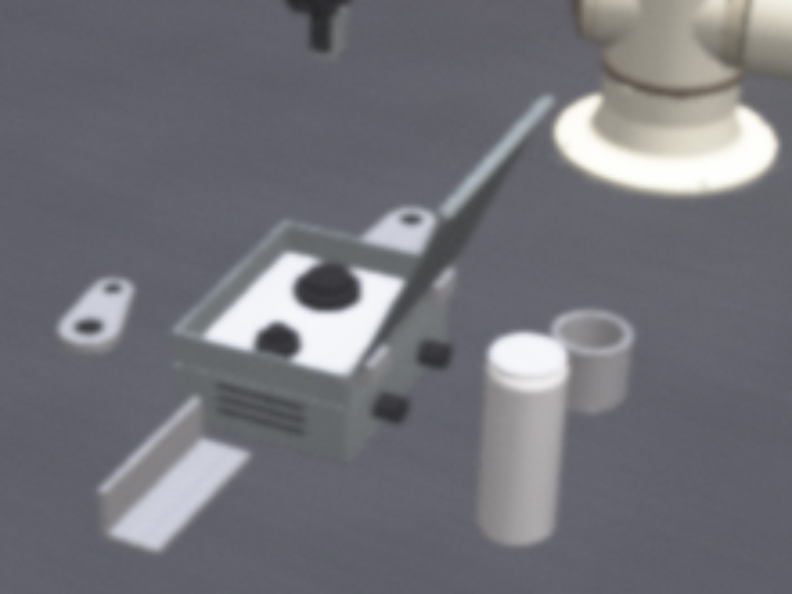

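The cover is open at its stop, the button is up again, and the bystanders are where they were. The arm is clear, so I'm handing in.

```bash
python3 -c "
from bench import arm
print(arm.job_done())"
```

```text
the job is handed in; nothing more can be done
None
```

The cover is open and the larger button has been pressed and released. I handed the job in at about 15 s; it reported no verdict.

- **Cover:** The tool could only point straight down, so I could not get a fingertip under the edge. Instead I pressed the closed fingers against the front of the bead and lifted it by friction. I then followed its arc at about 0.3 to 0.6 rad/s until it was past upright, where it settled against its stop by itself. The depth data put it at about 1.95 to 2.0 rad before the press and again after it.
- **Button:** The larger button is in the half nearer the robot. Its measured position agreed with the expected one to about 4 mm. I pressed until the force went well past the 5 N needed: 27 N at first, then 16 N at the end of the hold, with the fingertip 76 mm above the bench, which is full travel. I held it for just over 1 s and then lifted clear. It looks up again in the last picture.
- **Other things:** The fingers never came near the smaller button. In the last close-up, the two lug plates, angle iron, can and pipe are where they started. The hammer and brush were outside that view and well away from the work.
- **Forces:** While the cover was going up, the push at the fingers briefly reached about 40 N in total (34 N sideways, 19 N up). The fingertips carried this load, and I eased it off straight away. My checks showed no sign of the arm or gripper body touching anything.

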